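# Close up the findings on the cobbler's bench

## Robot

A 6-joint arm with a two-finger parallel gripper is mounted at the origin on the work surface. World frame = base frame: x ahead of the robot, y to its left, z up, the work surface at z = 0. Lengths are in m, angles in rad, forces in N, time in s.
With the tool pointing down it reaches from about 0.275 to 0.875 m from the base axis. Payload 12.5 kg.
Tool frame: the origin (TCP) lies at the very end of the fingers, on their centre line; the grasp point (between the pads) lies 19 mm behind it; z points along the fingers, y is the line along which they close (so a half turn about z gives the same grasp; the last joint's range is limited). The gripper opens to 85 mm and grips with 20 to 120 N. Pads are 22 mm wide; open, the fingers measure 114 mm over their backs; the gripper's body (76 mm by 85 mm) begins 54 mm behind the grasp point. The pads swing forward as they close: fully open they stand 13 mm farther back than shut.
Start: joints at [-1.213, 0.351, 1.652, -0, 1.139, -0.085], TCP at [0.236, -0.497, 0.21] pointing down, gripper open.
Joint ranges: [-2.75, 2.75], [-0.79, 2.1], [0.01, 2.65], [-1.57, 4.71], [0.07, 3.14], [-2.87, 2.87]. Speed limits (rad/s): [2.22, 2.22, 2.79, 3.14, 3.14, 3.14].

## Interface

Orientations are given as a 3x3 rotation matrix whose columns are the frame's x, y, z axes.
In Python, from bench import manip gives the robot as it stands. Calls block until the motion is done:
- manip.move_ptp(position, orientation): joint-space move of the TCP to a pose.
- manip.move_l(position, attitude=None, max_speed=0.15): straight line of the TCP; attitude=None keeps the orientation; max_speed is the mean speed in m/s.
- manip.move_j(angles): joint-space move.
- manip.set_gripper(opening, effort=None): opening from 0.0 (shut) to 1.0 (fully open); effort is the grip in N (None keeps the last); returns when the fingers have stopped.
- manip.dwell(seconds).
- manip.inverse_kinematics(position, orientation): joint angles nearest the present ones, or None.
- manip.grab_frame(name): name is "side" or "top" or "wrist"; returns (picture, depth): 420x560x3 uint8, red, green, blue; 420x560 float32, m along the optical axis (not along the pixel's ray), 0 where there is no reading.
- manip.get_calibration(name): a dict with "camera_matrix" (3x3 intrinsics, pixels), "k1" (the pictures are not rectified: a ray, as slopes to the right and down, at radius r is drawn at 1 + k1 r^2 times it, then the intrinsics apply), "R" (3x3) and "t" (3): a world point X has camera coordinates R X + t. Camera axes: x right, y down, z forward; pixel columns grow to the right and rows downward; lengths in m; the calibration is good to about 2 mm. A picture is of the moment at which its call begins: read the wrist's pose just before it. get_calibration takes no time and is no camera call; for the wrist camera it gives the pose at the moment of the call.
A pose or a line that the arm cannot do raises manip.Unreachable and nothing moves.
- manip.sign_off(): hands the job in; it is judged then, once.
Trained networks look in the newest picture that a camera, given by its name, has taken for a name from the list of things; names that differ only in an ending like _2 or _b are one class to them, and where a whole thing is asked for, a point or a joint stands for the part that bears it (a point fixed in the world has none). Each returns a list of dicts, best first, with "confidence" (0 to 1); they miss things now and then, are a little off and sometimes report something else, mostly with a low value. They report only what shows in the picture. A call takes as long as a camera call. They do not tell look-alikes from the thing itself.
- manip.look_for(camera, name): "at" ([x, y, z] in m, in world coordinates, good to about 4 mm: the middle of the surface that is visible of it).
Readings, each from a call of its own:
- manip.current_time(): time.
- manip.current_qpos(): joint angles.
- manip.current_joint_vel(): joint speeds.
- manip.current_joint_torque(): joint torques, N m.
- manip.current_ee_pos(): TCP position.
- manip.current_tcp_rot(): TCP orientation.
- manip.current_force(): force on the tool from outside, world axes, zero at the start.
- manip.current_ft_torque(): the same for the moment, N m.
- manip.current_grip_width(): opening from 0.0 (shut) to 1.0 (fully open).
- manip.current_grip_force(): force on a finger pad.
Only numpy, scipy, OpenCV 4.12 (cv2) and the standard library are available. Lean on these libraries where they do the work, as an engineer would, in place of code of your own. Each camera call takes 0.05 s, during which the arm holds its last target. There are 200 camera calls.

## Task

The stitching is done: with the fingertips or the outside of the fingers, gently push the drawer of thread bobbins fully home into its cabinet and fold the lid of the tack box down until it is shut, in either order; nothing needs to be gripped, and neither is to be rammed or forced past its stop. Leave the drawer of rubber heels open just as it is, do not lift the tack box or shove it along the bench, and leave the other things on the bench where they are.

Things in the scene. Friction and masses are not known exactly. Their poses are not given: they have to be found in the camera images.
- bobbin_unit: Single-drawer cabinet, grey painted steel with a brown wooden drawer front: 180 mm deep (its x), 110 wide (y), 95 high; the taller, narrower one of the two cabinets; its drawer holds rows of upright thread bobbins (25 mm across). Origin at the centre of its underside, on the bench. It is screwed to the bench, its front looks toward the robot (its own -x), its drawer slides out to its own -x.
- bobbin_drawer (a joint): How far the bobbin drawer is out, m: 0 is fully home against the stop (front panel flat against the cabinet), 0.10 is its limit. Starts 0.035 to 0.07 out. It stays where it is left and slides with about 2 N of friction.
- bobbin_front (a point): Point on the outer face of the bobbin drawer's front panel, in the middle of its width, 70 mm above the bench (25 mm below the cabinet's top); moves with the drawer. The panel is flat, 10 mm thick, 110 wide, from 3 to 92 mm above the bench; its outer face is 10 mm in front of the cabinet when shut. A brass knob 18 mm across sticks out 18 mm from its middle, 26 mm above the bench.
- heel_unit: Single-drawer cabinet of the same make: 180 mm deep, 140 wide, 70 high; the lower, wider one; its drawer holds black rubber heels (50 mm wide, D-shaped). Origin at the centre of its underside. It is screwed to the bench, its front looks toward the robot (its own -x), its drawer slides out to its own -x. To be left alone.
- heel_drawer (a joint): How far the heel drawer is out, m (0 home). Starts 0.035 to 0.07 out; must stay so.
- heel_front (a point): Point on the outer face of the heel drawer's front panel, mid-width, 45 mm above the bench; the panel is 140 mm wide, up to 67 mm high, with a knob like the other.
- tack_box: Loose pale plywood box of tacks, 130 x 130 mm, 75 high, walls 8 mm, about 1.1 to 1.7 kg, with a lid hinged on its far rim (its own +x side). Origin at the centre of its underside, on the bench.
- tack_lid (a joint): Angle of the tack box's lid, rad: 0 is shut, lying level on the rim; grows as the edge nearest the robot swings up; 1.57 is upright. Starts at 0.8 to 1.2, leaning over the box. A stiff hinge (about 0.2 N m) holds it at any angle; it does not fall by itself.
- tack_hinge (a point): Middle of the lid's hinge line, on the box: at the far rim, 65 mm along the box's own +x from its centre, 75 mm above the bench. The hinge line runs along the box's own y.
- tack_edge (a point): Middle of the lid's free edge, on the lid's outer face: 130 mm from the hinge along the lid. The lid is a flat plywood panel 130 x 130 x 8 mm; its outer face (on top when shut) is 8 mm from the plane through the hinge.
- spool_a: Loose wooden spool of pale thread, 40 mm across, 72 high, upright, in front of a gap between the boxes. Origin at the centre of its underside.
- spool_b: Loose wooden spool of black thread, 40 mm across, 72 high, upright, in front of the other gap. Origin at the centre of its underside.
- glue_tin: Loose tin, 72 mm across, 90 high, upright, beyond the boxes. Origin at the centre of its underside.
- dye_jar: Loose amber jar, 52 mm across, 85 high, upright, beyond the boxes. Origin at the centre of its underside.
- hammer: Hammer lying at the left of the boxes.
- brush: Brush lying at the right front.
- wax: Yellow block of wax, 70 x 45 x 25 mm, lying at the right.
Not all that is in view belongs to the job. What is meant by the tack_box is not green, and is the smaller of those in its own colour. What is shaped like the bobbin_unit but purple is not meant.

How it is judged:
By the outcome, as a careful person would: the job done as asked, in the order asked, and still so for the second after the job is handed in, with the robot touching nothing.
It also fails if it takes over 61 s, if anything falls off the work surface, if the arm or the gripper's body presses on something with over 40 N, if the wrist force passes 120 N, or if a joint passes its speed limit or range.

## Working session

There is one attempt and no reset: what is moved stays moved. The work goes in short steps, each a Python script; the robot and the scene stay as the last script left them, time stands still between calls to the robot, and variables do not carry over. Pictures are saved under pics/ and viewed, at most 10 in all, crops included, and the job is handed in when it is done.

```bash
mkdir -p pics; cat > h.py <<'E'
import numpy as np, cv2
from bench import manip
def shot(cam,fn=None):
    c=manip.get_calibration(cam); p,d=manip.grab_frame(cam)
    if fn: cv2.imwrite('pics/'+fn,p[:,:,::-1])
    return p,d,c
def cloud(d,c):
    K=np.array(c["camera_matrix"],float); h,w=d.shape
    u,v=np.meshgrid(np.arange(w),np.arange(h))
    pts=np.stack([u,v],-1).reshape(-1,1,2).astype(np.float64)
    n=cv2.undistortPoints(pts,K,np.array([c["k1"],0,0,0.])).reshape(h,w,2)
    X=np.dstack([n[...,0]*d,n[...,1]*d,d])
    return (X-np.array(c["t"]))@np.array(c["R"])
def proj(P,c):
    r,_=cv2.Rodrigues(np.array(c["R"],float))
    return cv2.projectPoints(np.array(P,float).reshape(-1,3),r,np.array(c["t"],float),np.array(c["camera_matrix"],float),np.array([c["k1"],0,0,0.]))[0].reshape(-1,2)
E
python3 - <<'E'
from h import *
for cam in("top","side"):
    p,d,c=shot(cam,cam+"0.png"); np.savez(cam+"0.npz",p=p,X=cloud(d,c),d=d)
    print(cam,-np.array(c["R"]).T@np.array(c["t"]))
    for n in("bobbin_unit","bobbin_front","heel_unit","heel_front","tack_box","tack_edge","spool_a","glue_tin","dye_jar"):
        for r in manip.look_for(cam,n):
            if r["confidence"]>.25: print(n,np.round(r["at"],3),round(r["confidence"],2),proj(r["at"],c).round().astype(int).tolist())
E
```

```text
top [ 0.28548183 -0.00352175  1.42763435]
bobbin_unit [ 0.258 -0.395  0.094] 0.91 [[433, 315]]
bobbin_unit [ 0.574 -0.247  0.092] 0.82 [[377, 201]]
bobbin_front [ 0.498 -0.246  0.05 ] 0.78 [[374, 230]]
bobbin_front [ 0.172 -0.388  0.092] 0.68 [[431, 347]]
heel_unit [0.609 0.019 0.066] 0.57 [[283, 191]]
tack_box [0.638 0.441 0.084] 0.89 [[139, 178]]
tack_box [0.267 0.215 0.114] 0.85 [[209, 309]]
tack_box [0.622 0.241 0.062] 0.67 [[208, 186]]
tack_edge [0.648 0.452 0.083] 0.88 [[135, 175]]
tack_edge [0.649 0.249 0.155] 0.87 [[200, 168]]
tack_edge [0.268 0.217 0.111] 0.59 [[208, 309]]
spool_a [0.461 0.129 0.075] 0.68 [[244, 240]]
spool_a [ 0.461 -0.127  0.072] 0.51 [[334, 241]]
glue_tin [0.767 0.147 0.091] 0.57 [[240, 136]]
dye_jar [ 0.782 -0.108  0.084] 0.79 [[327, 132]]
side [ 0.18731713 -1.13503363  1.18973886]
bobbin_unit [ 0.25  -0.445  0.092] 0.81 [[223, 353]]
bobbin_unit [ 0.577 -0.286  0.084] 0.64 [[327, 275]]
bobbin_front [ 0.491 -0.249  0.053] 0.83 [[293, 279]]
bobbin_front [ 0.18  -0.428  0.085] 0.72 [[192, 357]]
heel_unit [ 0.606 -0.01   0.07 ] 0.62 [[303, 211]]
heel_front [0.518 0.021 0.034] 0.63 [[274, 219]]
tack_box [0.329 0.196 0.11 ] 0.88 [[203, 179]]
tack_box [0.634 0.428 0.083] 0.71 [[272, 131]]
tack_box [0.621 0.232 0.054] 0.63 [[285, 169]]
tack_edge [0.645 0.453 0.085] 0.81 [[273, 126]]
tack_edge [0.323 0.231 0.111] 0.68 [[199, 172]]
tack_edge [0.635 0.212 0.177] 0.59 [[291, 143]]
spool_a [0.463 0.117 0.05 ] 0.81 [[250, 200]]
spool_a [ 0.465 -0.136  0.051] 0.63 [[272, 253]]
glue_tin [0.768 0.132 0.07 ] 0.63 [[335, 174]]
dye_jar [ 0.784 -0.127  0.054] 0.69 [[370, 228]]
```

View pics/top0.png

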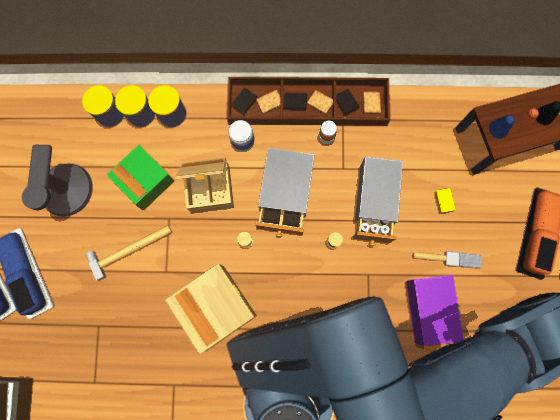

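View pics/side0.png

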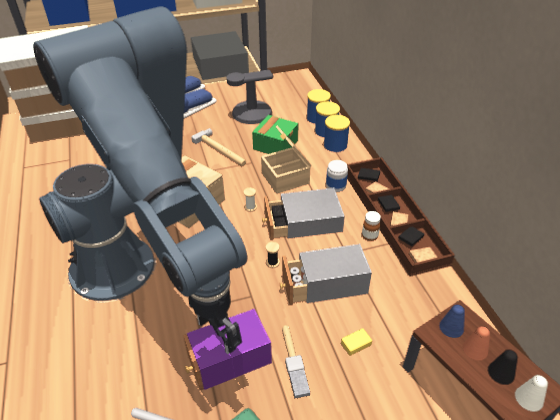

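The top view has three tack-box candidates: green at (139,178), a large pale shut one at (209,309), and a smaller pale open one at (206,186). The last one fits, being not green and the smaller of the pale ones. There are two bobbin cabinets, purple at (435,312) and grey with bobbins at (378,200); the grey one is meant. Next I'll confirm in a crop and fit the poses from depth.

```bash
python3 - <<'E'
from h import *
z=np.load("top0.npz");X=z["X"];p=z["p"]
cv2.imwrite("pics/crop.png",cv2.resize(p[120:260,165:425],None,fx=3,fy=3,interpolation=cv2.INTER_CUBIC)[:,:,::-1])
def rect(m,n):
    q=X[m][:,:2].astype(np.float32); (c,s,a)=cv2.minAreaRect(q); print(n,len(q),np.round(c,4),np.round(s,4),round(a,2),"z",np.median(X[m][:,2]).round(4)); return cv2.boxPoints((c,s,a)).round(3).tolist()
x,y,h=X[...,0],X[...,1],X[...,2]
def reg(x0,x1,y0,y1,z0,z1):return (x>x0)&(x<x1)&(y>y0)&(y<y1)&(h>z0)&(h<z1)
print(rect(reg(.5,.72,-.36,-.14,.088,.102),"bobtop+front"))
b=reg(.515,.72,-.36,-.14,.088,.102); print(rect(b,"bobtop"))
f=reg(.40,.515,-.36,-.14,.075,.102); print(rect(f,"bobfront"))
print(rect(reg(.5,.75,-.08,.13,.062,.078),"heeltop"))
print(rect(reg(.42,.53,-.1,.13,.05,.078),"heelfront"))
print(rect(reg(.5,.72,.15,.34,.065,.083),"rim"))
for r in((.5,.72,.15,.34,.088,.3),):
    m=reg(*r);q=X[m];print(rect(m,"lid"));c=q.mean(0);u,s,v=np.linalg.svd(q-c);print(c,s,v)
    print(q[q[:,2].argsort()[-8:]].round(3), q[:,2].min())
z=np.load("side0.npz");X=z["X"];x,y,h=X[...,0],X[...,1],X[...,2]
m=reg(.5,.75,.15,.34,.09,.3);q=X[m];c=q.mean(0);u,s,v=np.linalg.svd(q-c,full_matrices=False);print("side lid",len(q),c,s,v[2]);print(q[q[:,2].argsort()[-5:]].round(3))
print(rect(reg(.5,.72,.15,.34,.065,.083),"rim side"))
m=reg(.4,.53,-.32,-.19,.05,.085);q=X[m];print("bobfront side",len(q),np.percentile(q[:,0],[1,10,50]),)
E
```

```text
bobtop+front 2351 [ 0.6115 -0.2596] [0.1116 0.1814] 83.35 z 0.096
[[0.5149999856948853, -0.30399999022483826], [0.6949999928474426, -0.32600000500679016], [0.7080000042915344, -0.2150000035762787], [0.527999997138977, -0.1940000057220459]]
bobtop 2351 [ 0.6115 -0.2596] [0.1116 0.1814] 83.35 z 0.096
[[0.5149999856948853, -0.30399999022483826], [0.6949999928474426, -0.32600000500679016], [0.7080000042915344, -0.2150000035762787], [0.527999997138977, -0.1940000057220459]]
bobfront 182 [ 0.4889 -0.2184] [0.0503 0.157 ] 1.91 z 0.0913
[[0.460999995470047, -0.14100000262260437], [0.4659999907016754, -0.2980000078678131], [0.5170000195503235, -0.29600000381469727], [0.5109999775886536, -0.13899999856948853]]
heeltop 2944 [0.614  0.0151] [0.1402 0.2375] 82.19 z 0.0704
[[0.4869999885559082, -0.03799999877810478], [0.722000002861023, -0.07000000029802322], [0.7409999966621399, 0.06800000369548798], [0.5059999823570251, 0.10100000351667404]]
heelfront 291 [0.4982 0.0494] [0.0614 0.1787] 14.37 z 0.0682
[[0.44600000977516174, 0.12800000607967377], [0.4909999966621399, -0.04500000178813934], [0.550
[... 712 characters left out ...]
2808]]
[[0.614 0.302 0.19 ]
 [0.616 0.308 0.19 ]
 [0.611 0.251 0.19 ]
 [0.625 0.217 0.19 ]
 [0.628 0.203 0.191]
 [0.625 0.23  0.192]
 [0.63  0.2   0.193]
 [0.622 0.243 0.193]] 0.088076793786186
side lid 163 [0.64306943 0.22605563 0.16107911] [0.58637013 0.40384889 0.04156644] [-0.80327169 -0.09716803 -0.58763336]
[[0.615 0.305 0.191]
 [0.613 0.286 0.191]
 [0.623 0.238 0.192]
 [0.614 0.278 0.192]
 [0.621 0.232 0.193]]
rim side 461 [0.6262 0.248 ] [0.137  0.1428] 8.2 z 0.0733
[[0.5479999780654907, 0.3089999854564667], [0.5690000057220459, 0.1679999977350235], [0.7039999961853027, 0.18700000643730164], [0.6840000152587891, 0.328000009059906]]
bobfront side 356 [0.46631077 0.47046138 0.50211023]
```

View pics/crop.png

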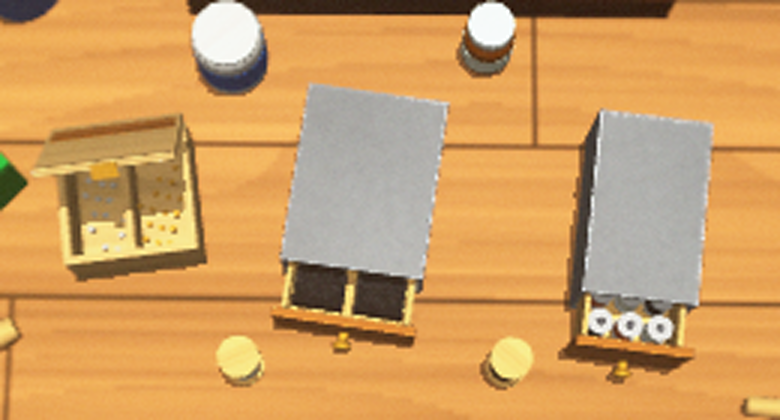

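The crop confirms it: the small pale open box is at crop (125,195) and the grey bobbin cabinet with white bobbins is at (645,220), with its drawer out. I'll push the drawer first.

```bash
cat >> h.py <<'E'
def down(a):
    best=None
    for s in(0,np.pi):
        x=np.array([np.cos(a+s),np.sin(a+s),0]);z=np.array([0,0,-1.]);R=np.stack([x,np.cross(z,x),z],1)
        yield R
def pickR(a,P):
    q0=np.array(manip.current_qpos());o=[]
    for R in down(a):
        q=manip.inverse_kinematics(P,R)
        if q is not None:o.append((np.abs(np.array(q)-q0).max(),R))
    return min(o,key=lambda t:t[0])[1]
E
python3 - <<'E'
from h import *
a=np.radians(-6.65);d=np.array([np.cos(a),np.sin(a),0])
home=np.array([.5122,-.248,0])
P=lambda s,z:home+d*s+[0,0,z]      # s: TCP along drawer axis, finger half width ~.011
print(manip.current_time())
manip.set_gripper(0.0,20)
R=pickR(a,P(-.1,.2)); 
manip.move_ptp(P(-.1,.2),R); manip.move_l(P(-.1,.05),max_speed=.15)
f0=np.array(manip.current_force());print(manip.current_time(),f0)
manip.move_l(P(-.022,.05),max_speed=.05)
print(manip.current_time(),np.round(np.array(manip.current_force())-f0,2))
for s in np.arange(-.0205,-.004,.0015):
    t=manip.current_time();manip.move_l(P(s,.05),max_speed=.03)
    f=np.array(manip.current_force())-f0;print(round(s,4),f.round(2),manip.current_time()-t, np.dot(np.array(manip.current_ee_pos())-home,d).round(4))
    if -f@d>7: break
shot("top","t1.png")
E
```

```text
1.0
4.1167 [ 0.27752913  0.22514151 -0.33168887]
5.825 [-0.63  0.46  0.54]
-0.0205 [-1.82 -1.03  0.69] 0.25 -0.0204
-0.019 [-1.02 -0.38 -0.01] 0.25 -0.0188
-0.0175 [-0.91 -0.09  0.19] 0.25 -0.0173
-0.016 [-1.23 -0.51 -0.14] 0.25 -0.0158
-0.0145 [-1.06  0.13 -0.41] 0.25 -0.0143
-0.013 [-5.74 -0.23  4.04] 0.25 -0.0137
-0.0115 [-16.8   -0.96  10.66] 0.25 -0.0138
```

```bash
python3 - <<'E'
from h import *
a=np.radians(-6.65);d=np.array([np.cos(a),np.sin(a),0]);home=np.array([.5122,-.248,0])
P=lambda s,z:home+d*s+[0,0,z]
manip.move_l(P(-.06,.05),max_speed=.08); manip.move_l(P(-.06,.25),max_speed=.2)
# lid: go above/behind
b=np.radians(8.3);e=np.array([np.cos(b),np.sin(b),0]);hinge=np.array([.688,.254,.075])
Q=hinge-e*.02+[0,0,.195]
R=pickR(b,Q); manip.move_ptp(Q,R); print(manip.current_time(),manip.current_ee_pos(),np.round(manip.current_qpos(),2))
p,dd,c=shot("top"); s,_,_=shot("side")
cv2.imwrite("pics/t2.png",np.hstack([cv2.resize(p[140:260,330:430],None,fx=4,fy=4),cv2.resize(s[210:330,250:350],None,fx=4,fy=4)])[:,:,::-1])
X=cloud(dd,c);x,y,h=X[...,0],X[...,1],X[...,2]
m=(h>.08)&(h<.102)&(y>-.36)&(y<-.14)&(x>.4)&(x<.75);q=X[m][:,:2]-home[:2]
print("min along d",np.percentile(q@d[:2],[0,1,3]))
E
```

```text
11.475 [0.66846918 0.24991119 0.27011419] [ 0.29  0.62  1.08 -0.    1.44  1.72]
min along d [-1.42723093e-03 -1.26355587e-05  3.40078577e-03]
```

View pics/t2.png

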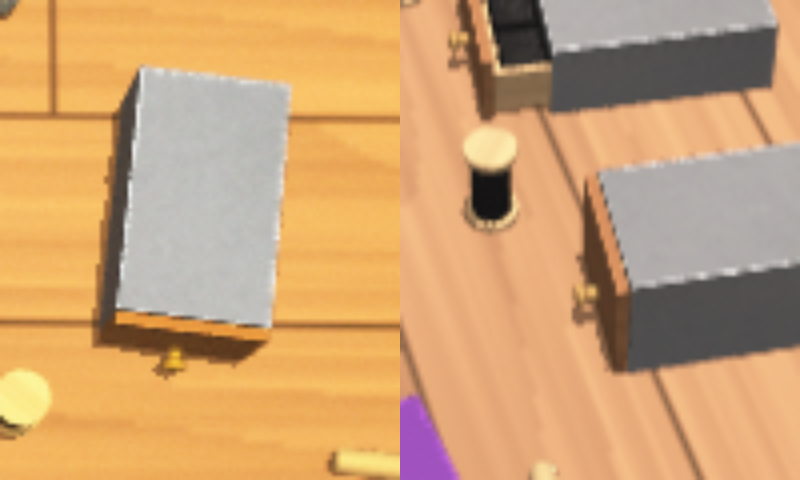

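The pictures show the bobbin drawer's panel flush against its cabinet at top-half (190,325) and side-half (610,270). The heel drawer is still open and spool_b still stands. Next is the lid, pressed on its outer face along its arc.

```bash
python3 - <<'E'
from h import *
b=np.radians(8.3);e=np.array([np.cos(b),np.sin(b),0]);hinge=np.array([.688,.254,.075]);k=np.array([0,0,1.])
r,w=.108,.013
def T(t): return hinge+r*(-np.cos(t)*e+np.sin(t)*k)+.008*(np.sin(t)*e+np.cos(t)*k)+w*e
manip.move_l(T(1.25),max_speed=.12)
f0=np.array(manip.current_force())
for t in np.r_[np.arange(1.18,.1,-.07),np.arange(.1,-.045,-.015)]:
    manip.move_l(T(t),max_speed=.05)
    f=np.array(manip.current_force())-f0
    print(round(t,3),f.round(1),(np.array(manip.current_ee_pos())-T(t))[2].round(4))
    if np.hypot(f@e,f[1])>6 and t>.1: print("side force");break
    if f[2]>9: break
print(manip.current_time(),manip.current_ee_pos())
p,_,_=shot("side");cv2.imwrite("pics/s3.png",cv2.resize(p[100:240,190:370],None,fx=4,fy=4)[:,:,::-1])
E
```

```text
1.18 [-0.6 -0.4  0.3] 0.0007
1.11 [-1.  -1.2 -0.1] 0.0001
1.04 [-0.3 -0.8  0.5] 0.0
0.97 [ 0.3 -0.1 -0.9] -0.0
0.9 [ 0.7 -0.9  0.6] -0.0001
0.83 [-0.5 -0.6 -0.2] -0.0001
0.76 [ 0.7  0.1 -0.2] -0.0002
0.69 [ 0.3 -0.9 -0.3] -0.0003
0.62 [ 0.5 -1.1 -0.3] -0.0004
0.55 [0.5 0.4 0.1] -0.0004
0.48 [ 0.1 -0.4 -0.5] -0.0004
0.41 [ 0.5 -0.2 -0.1] -0.0004
0.34 [0.6 0.5 0.1] -0.0004
0.27 [ 1.3 -0.2 -0.4] -0.0005
0.2 [ 1.4  0.2 -0.3] -0.0005
0.13 [ 0.1 -0.1 -1.1] -0.0004
0.1 [ 0.8 -1.  -1. ] -0.0002
0.085 [ 0.  -0.3  0.7] -0.0001
0.07 [ 1.  -0.4 -0.8] -0.0001
0.055 [-0.3 -0.  -0.9] -0.0001
0.04 [-0.3 -0.6 -0.5] -0.0001
0.025 [ 0.3  0.  -0.5] -0.0001
0.01 [ 0.2 -1.1  0.5] -0.0001
-0.005 [ 0.6 -0.3 -0.6] -0.0001
-0.02 [ 0.5  0.1 -0.1] -0.0001
-0.035 [ 0.2 -0.6  0.1] -0.0002
19.775 [0.59371789 0.24024404 0.07906255]
```

View pics/s3.png

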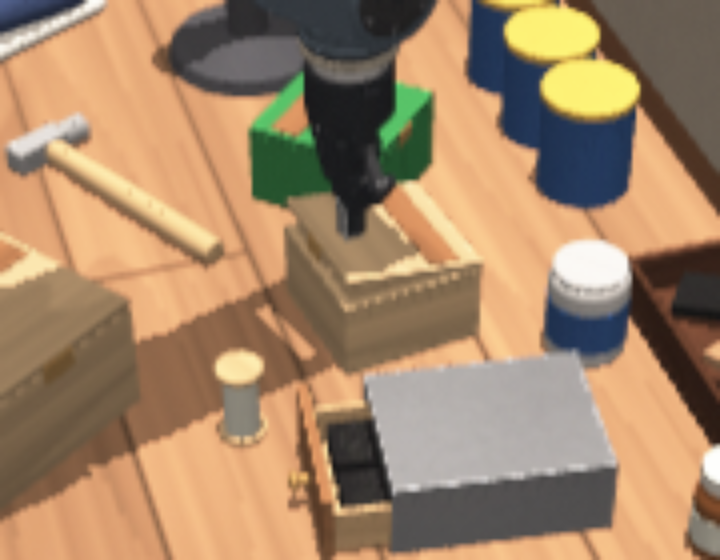

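The lid is down, or nearly so, under the finger at (350,230), but no stop has been felt yet. I'll continue in 1 mm steps until there is contact with the rim.

```bash
python3 - <<'E'
from h import *
p0=np.array(manip.current_ee_pos());f0=np.mean([manip.current_force() for _ in range(5)],0)
for i in range(1,9):
    manip.move_l(p0-[0,0,.001*i],max_speed=.02); f=np.array(manip.current_force())-f0
    print(i,f.round(1),np.array(manip.current_ee_pos())[2].round(4))
    if f[2]>6: break
manip.move_l(p0+[0,0,.15],max_speed=.15)
b=np.radians(8.3)
manip.move_ptp([.33,-.1,.35],pickR(0,[.33,-.1,.35]))
for cam in("top","side"):
    p,d,c=shot(cam,cam+"4.png");X=cloud(d,c);x,y,h=X[...,0],X[...,1],X[...,2]
    m=(x>.54)&(x<.71)&(y>.16)&(y<.33)&(h>.065)&(h<.2)
    q=X[m]; q=q[q[:,2]>.07]; (cc,s,a)=cv2.minAreaRect(q[:,:2].astype(np.float32))
    A=np.c_[q[:,:2]-cc,np.ones(len(q))]; 
    print(cam,cc,s,a,np.linalg.lstsq(A,q[:,2],rcond=None)[0],np.percentile(q[:,2],[1,50,99]))
    for n in("tack_edge","spool_a","glue_tin","dye_jar"):
        print(n,[np.round(r["at"],3).tolist() for r in manip.look_for(cam,n) if r["confidence"]>.3])
print(manip.current_time())
E
```

```text
1 [1.  0.7 1.3] 0.078
2 [0.2 0.1 0.6] 0.077
3 [ 0.5 -0.2  0.6] 0.0761
4 [ 0.2 -0.4  0.3] 0.075
5 [ 0.5 -0.2  0.6] 0.074
6 [0.4 0.4 0.9] 0.073
7 [-0.1 -0.7 -0. ] 0.072
8 [0.3 0.1 1.1] 0.071
top (0.6250931620597839, 0.24500350654125214) (0.13464999198913574, 0.13163496553897858) 7.690348148345947 [-0.05609981 -0.00133224  0.0885748 ] [0.07242954 0.08920508 0.09849999]
tack_edge [[0.267, 0.219, 0.112], [0.623, 0.247, 0.092], [0.646, 0.452, 0.081]]
spool_a [[0.457, 0.131, 0.072], [0.474, -0.138, 0.074], [0.61, 0.24, 0.088]]
glue_tin [[0.768, 0.148, 0.092]]
dye_jar [[0.783, -0.107, 0.086]]
side (0.6257190108299255, 0.24301020801067352) (0.13565608859062195, 0.14184598624706268) 6.920936584472656 [-0.03625606  0.03404893  0.08808173] [0.07097281 0.08955803 0.09911583]
tack_edge [[0.644, 0.447, 0.082], [0.266, 0.206, 0.111]]
spool_a [[0.465, 0.118, 0.048], [0.462, -0.135, 0.051], [0.526, 0.021, 0.032]]
glue_tin [[0.767, 0.134, 0.069]]
dye_jar [[0.785, -0.125, 0.058]]
25.1667
```

View pics/side4.png

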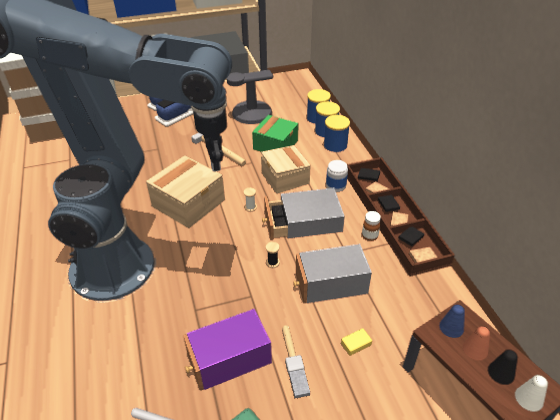

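The lid is now at (285,165) and looks nearly shut. TCP z = 0.071 without contact is odd, so I'll check the grip width and fit the lid's plane robustly.

```bash
python3 - <<'E'
from h import *
print(manip.current_grip_width(),manip.current_ee_pos())
b=np.radians(8.3);e=np.array([np.cos(b),np.sin(b)]);l=np.array([-e[1],e[0]])
for cam in("top","side"):
    p,d,c=shot(cam);X=cloud(d,c)
    q=X.reshape(-1,3);q=q[(q[:,2]>.07)&(q[:,2]<.15)];g=q[:,:2]-[.688,.254];s=-g@e;t=g@l
    m=(abs(t)<.05)
    for lo in np.arange(-.005,.14,.012):
        k=m&(s>=lo)&(s<lo+.012)
        if k.any(): print(cam,round(lo+.006,3),k.sum(),np.median(q[k,2]).round(4))
    # reference shut box: green / big pale
    cv2.imwrite(f"pics/{cam}5.png",cv2.resize(p[140:230,165:255] if cam=="top" else p[135:205,245:335],None,fx=6,fy=6)[:,:,::-1])
a=cv2.imread("pics/top5.png");b2=cv2.resize(cv2.imread("pics/side5.png"),(540,420))
cv2.imwrite("pics/c5.png",cv2.resize(np.vstack([a[:540],b2]),(450,590)) )
E
```

```text
0.003694831802553905 [ 0.33006542 -0.09997945  0.34998376]
top 0.001 101 0.0831
top 0.013 127 0.0844
top 0.025 132 0.0866
top 0.037 137 0.0873
top 0.049 129 0.0883
top 0.061 135 0.0887
top 0.073 135 0.0901
top 0.085 140 0.0905
top 0.097 141 0.092
top 0.109 138 0.093
top 0.121 157 0.0931
top 0.133 57 0.0877
side 0.001 44 0.0843
side 0.013 55 0.0863
side 0.025 51 0.0879
side 0.037 54 0.0885
side 0.049 64 0.089
side 0.061 57 0.0892
side 0.073 57 0.0909
side 0.085 60 0.0932
side 0.097 57 0.0932
side 0.109 55 0.0948
side 0.121 96 0.094
side 0.133 34 0.082
```

View pics/c5.png

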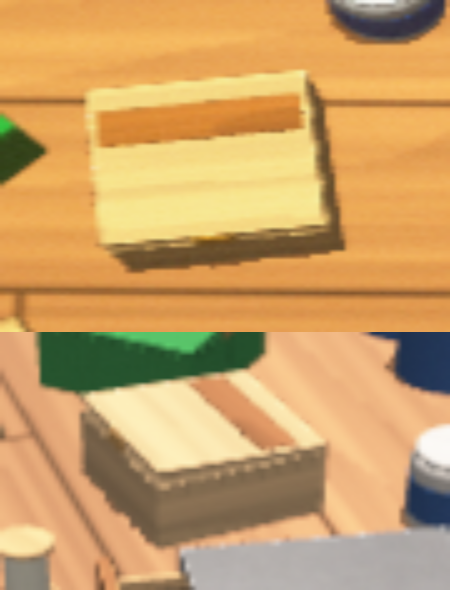

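The gripper is shut, and the lid still stands about 0.08 rad open (free edge at about z 0.093). The effective tip is therefore higher than the nominal TCP. I'll press down again nearer the free edge, in small steps until the stop is felt.

```bash
python3 - <<'E'
from h import *
b=np.radians(8.3);e=np.array([np.cos(b),np.sin(b),0]);hinge=np.array([.688,.254,0])
P=lambda z:hinge-e*.105+[0,0,z]
R=pickR(b,P(.2));manip.move_ptp(P(.2),R);manip.move_l(P(.10),max_speed=.12)
rd=lambda:np.mean([manip.current_force() for _ in range(4)],0)
f0=rd()
for z in np.r_[np.arange(.095,.0755,-.005),np.arange(.074,.050,-.001)]:
    manip.move_l(P(z),max_speed=.03); f=rd()-f0
    print(round(z,4),f.round(1),round(manip.current_ee_pos()[2],4))
    if f[2]>6: break
p,d,c=shot("side");cv2.imwrite("pics/s6.png",cv2.resize(p[100:220,220:340],None,fx=5,fy=5)[:,:,::-1])
manip.move_l(P(z+.003),max_speed=.03);manip.move_l(P(.2),max_speed=.15)
manip.move_ptp([.33,-.1,.35],pickR(0,[.33,-.1,.35]))
print(manip.current_time());e=e[:2];l=np.array([-e[1],e[0]])
for cam in("top","side"):
    p,d,c=shot(cam,cam+"7.png");X=cloud(d,c)
    q=X.reshape(-1,3);q=q[(q[:,2]>.07)&(q[:,2]<.15)];g=q[:,:2]-hinge[:2];s=-g@e;m=(abs(g@l)<.05)
    print(cam,[np.median(q[m&(s>=a)&(s<a+.012),2]).round(4) for a in np.arange(-.005,.12,.012)])
E
```

```text
0.095 [0.7 1.5 1.2] 0.095
0.09 [0.8 1.1 1.2] 0.0897
0.085 [0.1 0.7 1.3] 0.0848
0.08 [1.  0.1 2.3] 0.0798
0.074 [0.  0.6 2. ] 0.0737
0.073 [-0.8  0.9  1.7] 0.073
0.072 [0.5 0.9 1.7] 0.072
0.071 [ 0.9 -0.   1.5] 0.071
0.07 [1.1 0.2 2.2] 0.0699
0.069 [ 0.5 -0.1  1.5] 0.0689
0.068 [0.1 0.8 1.4] 0.0679
0.067 [1.1 0.1 2.5] 0.0669
0.066 [ 0.7 -0.2  0.7] 0.0659
0.065 [0.4 0.1 0.9] 0.0649
0.064 [0.8 0.4 1.2] 0.0639
0.063 [ 1.  -0.5  1.2] 0.0629
0.062 [0.5 0.2 1.1] 0.0619
0.061 [-2.3 -0.7  8.1] 0.0616
35.775
top [np.float64(0.0833), np.float64(0.083), np.float64(0.0839), np.float64(0.0842), np.float64(0.0832), np.float64(0.0833), np.float64(0.0831), np.float64(0.0835), np.float64(0.0836), np.float64(0.0829), np.float64(0.083)]
side [np.float64(0.084), np.float64(0.0848), np.float64(0.0853), np.float64(0.0854), np.float64(0.0836), np.float64(0.0845), np.float64(0.0837), np.float64(0.0841), np.float64(0.0846), np.float64(0.084), np.float64(0.0829)]
```

View pics/s6.png

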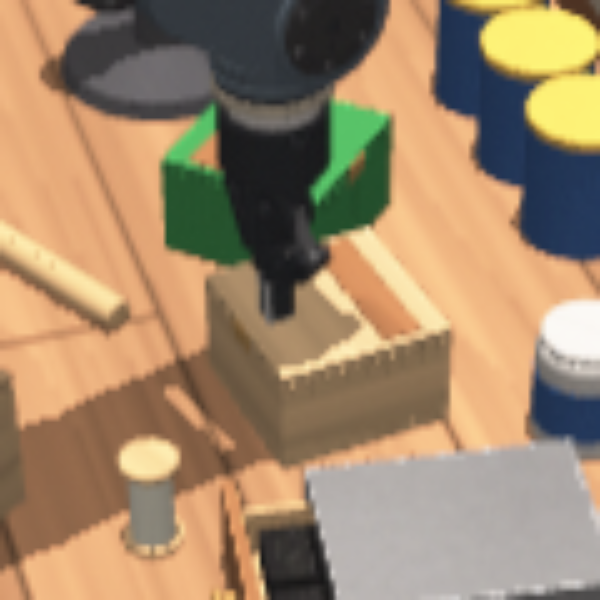

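The picture shows the fingertip resting on the fully shut lid at (278,315). The rim stop was felt at 8 N, and the lid now lies level at z 0.083. One last look to check the rest of the bench.

View pics/top7.png

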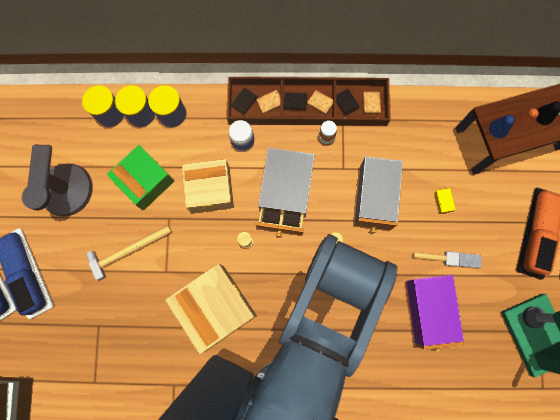

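The top view shows the lid shut at (207,185) and the bobbin drawer home at (378,220). The heel drawer is still open at (281,222), and everything else is where it was.

```bash
python3 -c "
from bench import manip
print(manip.sign_off(),manip.current_time())"
```

```text
the job is handed in; nothing more can be done
the job is handed in; nothing more can be done
```

The job is handed in: the bobbin drawer is fully home (stopped against its cabinet at about 17 N), the tack box lid is shut level on the rim (stopped at about 8 N), and the heel drawer and the rest of the bench look unmoved in the last pictures.

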